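# Clamp a ceramic rod for inspection in the V-groove fixture

## Robot

A 6-joint arm with a two-finger parallel gripper is mounted at the origin on the work surface. World frame = base frame: x ahead of the robot, y to its left, z up, the work surface at z = 0. Lengths are in m, angles in rad, forces in N, time in s.
With the tool pointing down it reaches from about 0.425 to 0.95 m from the base axis. Payload 14.7 kg.
Tool frame: the origin (TCP) lies on the centre line of the jaws, within the pads' length; the fingertips stand arm.tips_ahead ahead of it and the grasp point (between the pads) lies 11 mm behind it (arm.tips_ahead is the distance from the TCP to the fingertips, in m); z points along the fingers, y is the line along which they close (so a half turn about z gives the same grasp; the last joint's range is limited). The gripper opens to 85 mm and grips with 20 to 120 N. Pads are 22 mm wide; open, the fingers measure 114 mm over their backs; the gripper's body (76 mm by 85 mm) begins 54 mm behind the grasp point. The pads swing forward as they close: fully open they stand 13 mm farther back than shut.
Start: joints at [-1.189, 0.48, 1.596, -0, 1.065, -0.047], TCP at [0.27, -0.591, 0.239] pointing down, gripper open.
Joint ranges: [-2.75, 2.75], [-0.82, 2.05], [0.23, 2.67], [-1.56, 4.7], [0.09, 2.69], [-2.92, 2.92]. Speed limits (rad/s): [1.89, 1.89, 2.39, 3.01, 3.01, 3.01].

## Interface

Orientations are given as a rotation vector (axis times angle).
In Python, from plant import state, eyes, order, arm gives the robot as it stands.
- The arm moves only by the shell command python3 -m creep 'ROWS'. ROWS is JSON, one flat list of numbers, 7 for each row, row after row: the gripper command: -1 is shut, 1 is fully open, values between are in proportion, then the shift along the tool's x, y, z normalised to -1 to 1, where 1 is 40 mm, then the turn, a rotation vector about the tool's x, y, z normalised to -1 to 1, where 1 is 0.08 rad. In form: [claw, dx, dy, dz, ax, ay, az, claw, dx, dy, dz, ax, ay, az, ...]. A call has 1 to 20 rows; each row shifts and turns the commanded pose from where the row before left it, along the tool's axes as they then stand; what a row does not reach is not made up. A row lasts 1/12 s, in which the tool goes at most 41.7 mm and 7.16 degrees, less where a joint would pass 70% of its speed; a pose out of reach is approached as far as the arm can. A call with a number of a shift or a turn outside -1 to 1 is refused whole. A call with a gripper value outside its range is refused whole. The fingers move at their own pace and stop on an object; the grip force is fixed at half the most. Time passes only in rows, so rows that do not move let the fingers close. It gives the time, the measured TCP pose, the force, the opening and the grip force at its end, in the units of the state.
- state(): the state, without advancing time (a new reading comes with each control period).
- eyes.get_image(name): name is "side" or "top" or "wrist"; returns a dict with "pixels" (400x640x3 uint8, red, green, blue), "depth" (400x640 float32, m along the optical axis (not along the pixel's ray), 0 where there is no reading), "vertical_fov" (degrees; the focal length in pixels is half the picture's height over the tangent of half this angle, whatever the lens; pixels are square), "cx", "cy" (the principal point, pixels), "k1" (the pictures are not rectified: a ray, as slopes to the right and down, at radius r is drawn at 1 + k1 r^2 times it, then the intrinsics apply), "R" (3x3) and "t" (3): a world point X has camera coordinates R X + t; the wrist camera has in their place "T_tool_cam" (4x4, takes a point from camera to tool coordinates, whose origin is the TCP and whose axes are the flange's). Camera axes: x right, y down, z forward; pixel columns grow to the right and rows downward; lengths in m; the calibration is good to about 2 mm. A picture is of the moment at which its call begins: read the wrist's pose just before it.
- order.close_job(): hands the job in; it is judged then, once.
The state is a dict: "time": time; "joint_positions": joint angles; "qd": joint speeds; "tau": joint torques, N m; "tcp_pos": TCP position; "tool_rot": TCP orientation; "wrist_force": force on the tool from outside, world axes, zero at the start; "wrist_torque": the same for the moment, N m; "finger_gap": opening from 0.0 (shut) to 1.0 (fully open); "grasp_force": force on a finger pad.
Only numpy, scipy, OpenCV 4.12 (cv2) and the standard library are available. Lean on these libraries where they do the work, as an engineer would, in place of code of your own. Each camera call takes 0.05 s, during which the arm holds its last target. There are 200 camera calls.

## Task

Push the white ceramic rod that lies in the V-groove gently along it until it bears against the brass stop, without shoving the lightly held stop off its setting. Then fit the long blue distance piece upright and fully down in the groove between the rod and the sprung blue jaw, pressing the jaw back to make room, so that the jaw springs closed and clamps the rod against the stop. Leave the short yellow piece, the cassettes, bottle, tin and pen where they are.

Things in the scene. Friction and masses are not known exactly. Their poses are not given: they have to be found in the camera images.
- fixture: Fixed fixture: base 70 x 310 x 22 mm with a steel 90-degree V-groove along its own y; origin at table height under the groove, z up. The groove's bottom edge is at x = 0, 28 mm above the table; its walls (tops 43 mm above the table, 41 mm apart over the outside) run from y = -66 to 142 mm. The sprung jaw is at the -y end, the brass stop at the +y end.
- stop_range (a point): Fixed point of the fixture on the groove's centre line, 49 mm above the table, at fixture y = 130 mm. The brass stop (26 mm wide block, top 66 mm above the table, red button to 78 mm) has its face within 8 mm of it either way: its setting is not measured, find it by touch. Friction holds the stop; it gives way at about 15 N and may be shoved 3 mm at most. Sliding the rod takes 0.5 to 2.5 N.
- jaw_face (a point): Point on the front face of the sprung jaw, 58 mm above the table (30 mm above the groove's bottom edge), on the groove's centre line. The face is a blue plate 50 mm wide, 12 mm thick, from 44 to 92 mm above the table, facing the stop (+y of the fixture); at rest it is at fixture y = -36 mm.
- jaw (a joint): How far the jaw is pressed back towards -y of the fixture, in m: 0 at rest, 0.034 at its end. Its spring pushes it towards the stop with 2.5 N at 0 plus 0.25 N per mm; it is damped and closes quickly when let go.
- rod_center (a point): Centre of the loose white ceramic rod, 24 mm diameter, 80 mm long, axis along its own y, flat ends, 0.1 to 0.2 kg. It lies in the groove between jaw and stop, its axis 45 mm above the table, its top 57 mm; 44 to 60 mm free between its end and the jaw at the start.
- long_piece_tab (a point): Grip point: centre of the tab of the long blue piece (100 mm along its y, 0.1 kg). Above its lowest edge: V-foot 24 mm wide that fits the groove, body 18 mm wide up to 30 mm, tab 12 (x) x 40 (y) mm from 30 to 76 mm; this point at 58 mm. It starts upright in a V-rest (60 x 110 mm, groove bottom 28 mm above the table), so this point is 86 mm above the table, as when seated in the fixture.
- short_piece_tab (a point): Same point on the short yellow distance piece, 60 mm long and otherwise alike, in a like rest: too short for this rod, leave it alone. Which rest is on the left and which on the right changes.
- rod: The same white rod as rod_center (origin at its centre, y along its axis).
- long_piece: The same long blue piece (origin at the middle of its lowest edge, y along its length, z up). Either way round fits.
- cassette_a: White open wafer cassette, 140 x 150 x 118 mm, origin under its centre; bystander.
- cassette_b: A second such cassette; bystander.
- squeeze_bottle: Green bottle, 56 mm diameter, 150 mm high, origin under its centre; bystander.
- tin: Steel tin, 52 mm diameter, 30 mm high, origin under its centre; bystander.
- marker: Blue marker pen, 140 mm long, lying on a paper card; bystander.
Mind the look-alikes: they are no part of the job. What is shaped like the rod but pink or purple is not meant.

How it is judged:
On the way:
1. the rod has been pushed along the groove and bears against the brass stop (over 0.5 N) before the jaw is pressed back (contact force between rod and stop_c0 above 0.5 N and value of joint jaw below 0.003 m), for 0.1 s.
At the end, for the whole second after the job is handed in: The rod bears on the stop and the blue piece on the rod (each over 0.8 N), jaw held back at least 3 mm; the piece is down in the groove (4 mm sideways, 82 to 89.5 mm tab height, 0.06 rad askew, 0.08 rad tilt); rod and piece released and at rest (contact force between rod and stop_c0 above 0.8 N and contact force between long_piece and rod above 0.8 N and value of joint jaw above 0.003 m and x of long_piece_tab in the frame of fixture between -0.004 and 0.004 m and z of long_piece_tab in the frame of fixture between 0.082 and 0.0895 m and angle between the y axis of long_piece and the y axis of fixture, either way round below 0.06 rad and angle between long_piece's own z axis and vertical below 0.08 rad and linear speed of each of long_piece, rod below 0.01 m/s); the robot touches nothing.
It fails at once if the brass stop is shoved more than 3 mm from its setting (distance of stop_c0 from where it was at the start of the episode above 0.003 m).
It fails at once if a bystander (short yellow piece, cassette, bottle, tin or pen) is moved more than 20 mm (distance of any of short_piece_tab, cassette_a, cassette_b, squeeze_bottle, tin, marker from where it was at the start of the episode above 0.02 m).
It also fails if it takes over 64 s, if anything falls off the work surface, if the arm or the gripper's body presses on something with over 40 N, if the wrist force passes 120 N, or if a joint passes its speed limit or range.

## Working session

There is one attempt and no reset: what is moved stays moved. The work goes in short steps, Python scripts to look and compute and a shell command to move; the robot and the scene stay as the last step left them, time stands still between calls to the robot, and variables do not carry over. Pictures are saved under pics/ and viewed, at most 10 in all, crops included, and the job is handed in when it is done.

```bash
ls; mkdir -p pics
cat > h.py <<'E'
import numpy as np, cv2, pickle
from plant import state, eyes, order, arm
from scipy.spatial.transform import Rotation as Ro
def grab(name):
    s=state(); im=eyes.get_image(name); im['s']=s
    pickle.dump(im,open(f'{name}.pkl','wb')); return im
def load(n): return pickle.load(open(f'{n}.pkl','rb'))
def K(im):
    f=200/np.tan(np.radians(im['vertical_fov'])/2); return f
def ext(im):
    if 'R' in im: R=np.array(im['R']);t=np.array(im['t']);return R.T,-R.T@t
    T=np.array(im['T_tool_cam']);Rt=Ro.from_rotvec(im['s']['tool_rot']).as_matrix()
    return Rt@T[:3,:3],Rt@T[:3,3]+np.array(im['s']['tcp_pos'])
def ray(im,uv):
    f=K(im);d=np.array([(uv[0]-im['cx'])/f,(uv[1]-im['cy'])/f]);p=d.copy()
    for _ in range(30): p=d/(1+im['k1']*(p@p))
    return np.array([p[0],p[1],1.])
def atz(im,uv,z):
    R,c=ext(im);r=R@ray(im,uv);return c+r*(z-c[2])/r[2]
def dep(im,uv):
    R,c=ext(im);u,v=map(int,uv);d=np.median(im['depth'][v-1:v+2,u-1:u+2]);return c+R@(ray(im,uv)*d)
def proj(im,X):
    R,c=ext(im);p=R.T@(np.array(X)-c);p=p[:2]/p[2];p=p*(1+im['k1']*(p@p));f=K(im)
    return p*f+np.array([im['cx'],im['cy']])
def save(im,fn,box=None,k=1):
    a=im['pixels'][:,:,::-1]
    if box: a=a[box[1]:box[3],box[0]:box[2]]
    cv2.imwrite('pics/'+fn,cv2.resize(a,None,fx=k,fy=k,interpolation=cv2.INTER_CUBIC))
E
python3 - <<'E'
from h import *
for n in('top','side'):
    im=grab(n);save(im,n+'1.png'); print(n,ext(im)[1],K(im),im['k1'])
s=state();print(s,getattr(arm,'tips_ahead',None))
E
```

```text
pics
top [ 0.4103462  -0.08352329  1.15191812] 381.290958362292 -0.026378001022549707
side [0.3081129  1.08962622 0.8330858 ] 515.5974348894425 -0.17014770427202
{'time': 0.1, 'joint_positions': array([-1.18862047e+00,  4.80790866e-01,  1.59683513e+00, -2.45808193e-05,
        1.06510698e+00, -4.65855553e-02]), 'qd': array([ 1.39959782e-03, -1.51026961e-03, -3.21233941e-03, -3.36368129e-05,
       -2.47055463e-03,  5.27878684e-05]), 'tau': array([ 7.60717357e-04, -9.52257299e+01, -4.31043577e+01, -6.04634533e-05,
        5.10828409e-03,  9.04152648e-05]), 'tcp_pos': array([ 0.27011254, -0.59080027,  0.23871341]), 'tool_rot': array([-3.06857730e+00, -6.68129664e-01,  3.32323006e-04]), 'wrist_force': array([-0.47942964, -0.22865265, -1.02698375]), 'wrist_torque': array([-0.01904787,  0.03560818, -0.03358097]), 'grasp_force': 0.0, 'finger_gap': 0.9984462239763526} 0.008
```

View pics/top1.png

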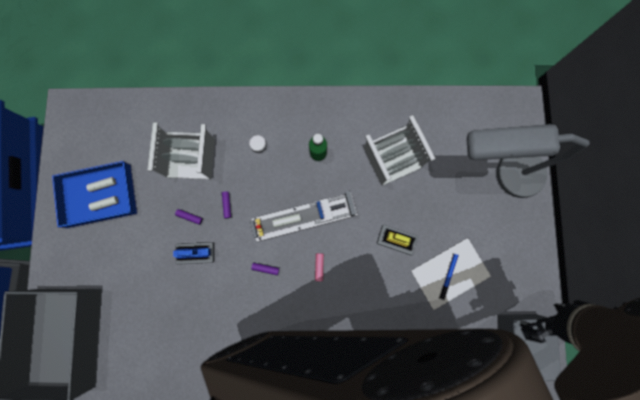

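View pics/side1.png

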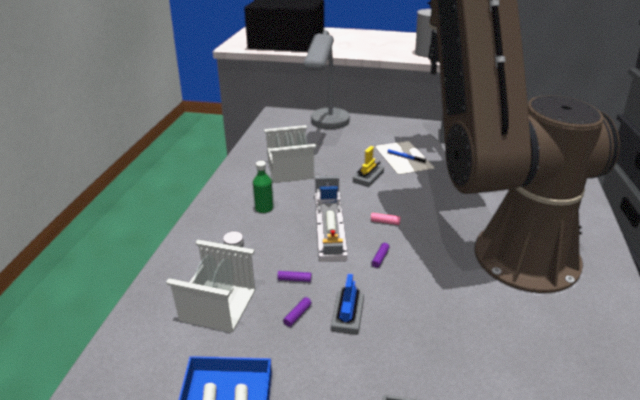

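Both views agree. Rod candidates in the top view:
- White rod in the groove at (287,220). This is the one.
- White rods in the blue tray at (100,183) and (103,204), not meant.
- Purple rods at (189,216), (226,204) and (265,269), and a pink one at (319,266), not meant.

Piece candidates:
- Blue long piece at (193,253). This is the one.
- Yellow short piece at (400,240), and the blue pen at (450,275), not meant.

The stop is at about (258,228) and the jaw at about (323,209).

Run:
```python
from h import *
im=load('top');save(im,'top_crop.png',(165,180,365,280),4)
```

```text
(no output)
```

View pics/top_crop.png

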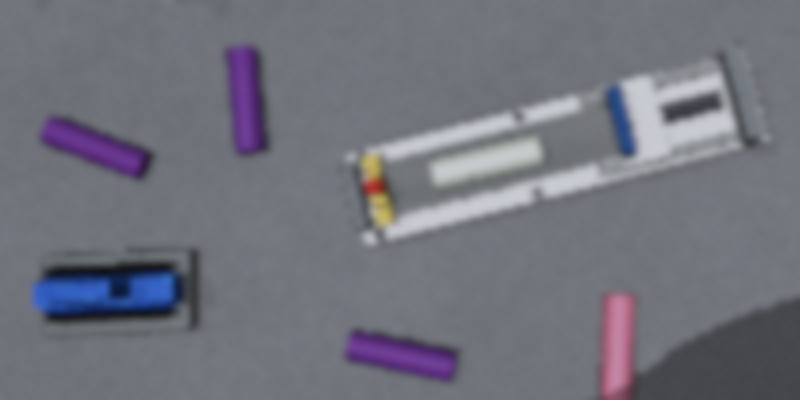

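The crop shows the rod between (432,174) and (542,150), the red stop button at (374,187), the jaw plate at (620,120), and the blue piece at (40–180,290).

Run:
```python
from h import *
im=load('top')
P=lambda u,v,z:atz(im,(165+u/4,180+v/4),z).round(4)
a=P(432,174,.05);b=P(542,150,.05);print('rod',a,b,np.linalg.norm(a-b))
print('button',P(374,187,.078),'jaw top',P(614,120,.092))
print('fix ends',P(358,197,.03),P(757,93,.03))
print('rest corners',[P(*c,.02) for c in((42,258),(197,250),(194,327),(42,332))])
print('blue ends',P(36,293,.058),P(180,290,.058))
for n,(u,v) in dict(rod=(287,220),jaw=(319,209),tab=(195,253),blue_e=(177,253)).items():print(n,dep(im,(u,v)).round(4))
s=state();print(Ro.from_rotvec(s['tool_rot']).as_matrix().round(3)); 
im=grab('wrist');print(im['T_tool_cam'])
```

```text
rod [0.5093 0.0541 0.05  ] [ 0.5263 -0.0256  0.05  ] 0.08149288312484718
button [0.4979 0.0914 0.078 ] jaw top [ 0.5427 -0.0782  0.092 ]
fix ends [0.4945 0.1109 0.03  ] [ 0.57   -0.1843  0.03  ]
rest corners [array([0.4512, 0.3464, 0.02  ]), array([0.4566, 0.2313, 0.02  ]), array([0.4003, 0.2317, 0.02  ]), array([0.397 , 0.3439, 0.02  ])]
blue ends [0.425  0.3352 0.058 ] [0.4267 0.232  0.058 ]
rod [0.5186 0.013  0.0566]
jaw [ 0.5456 -0.0796  0.0914]
tab [0.4252 0.2685 0.0774]
blue_e [0.4257 0.3258 0.0601]
[[ 0.909  0.416 -0.   ]
 [ 0.416 -0.909  0.001]
 [ 0.    -0.001 -1.   ]]
[[-1.08921245e-03 -9.65103221e-01 -2.61867499e-01  6.68897682e-02]
 [ 9.99999130e-01 -1.24606610e-03  4.32932319e-04  1.32556392e-03]
 [-7.44128588e-04 -2.61866800e-01  9.65103738e-01 -1.34820074e-01]
 [ 0.00000000e+00  0.00000000e+00  0.00000000e+00  1.00000000e+00]]
```

```bash
python3 -m creep '[-1,0.97,-0.08,0,0,0,-0.97, -1,0.97,-0.08,0,0,0,-0.97, -1,0.97,-0.08,0,0,0,-0.97, -1,0.97,-0.08,0,0,0,-0.97, -1,0.97,-0.08,0,0,0,-0.97, -1,0.97,-0.08,0,0,0,-0.97, -1,0.97,-0.08,0,0,0,-0.97, -1,0.97,-0.08,0,0,0,-0.97, -1,0.97,-0.08,0,0,0,-0.97, -1,0.97,-0.08,0,0,0,-0.97, -1,0.97,-0.08,0,0,0,-0.97, -1,0.97,-0.08,0,0,0,-0.97, -1,0.97,-0.08,0,0,0,-0.97, -1,0.97,-0.08,0,0,0,-0.97, -1,0.97,-0.08,0,0,0,-0.97, -1,0.97,-0.08,0,0,0,-0.97, -1,0.97,-0.08,0,0,0,-0.97, -1,0.97,-0.08,0,0,0,-0.97, -1,0,0,0,0,0,0, -1,0,0,0,0,0,0]'
python3 - <<'E'
from h import *
im=grab('wrist');save(im,'w1.png')
s=im['s'];print(s['tcp_pos'],s['wrist_force'],Ro.from_rotvec(s['tool_rot']).as_matrix().round(4),s['joint_positions'].round(3))
E
```

```text
time: 1.82
tcp_pos: [0.5211, 0.0051, 0.2393]
tool_rot: [-1.917, -2.489, 0.0]
wrist_force: [-0.0, -0.7, 0.3]
finger_gap: 0.002
grasp_force: 0.0
[0.52111942 0.00509325 0.23932656] [-0.03597392 -0.71480832  0.26759256] [[-2.554e-01  9.668e-01 -2.000e-04]
 [ 9.668e-01  2.554e-01  1.000e-04]
 [ 1.000e-04 -2.000e-04 -1.000e+00]] [-0.048  0.301  1.889  0.     0.952 -0.307]
```

View pics/w1.png

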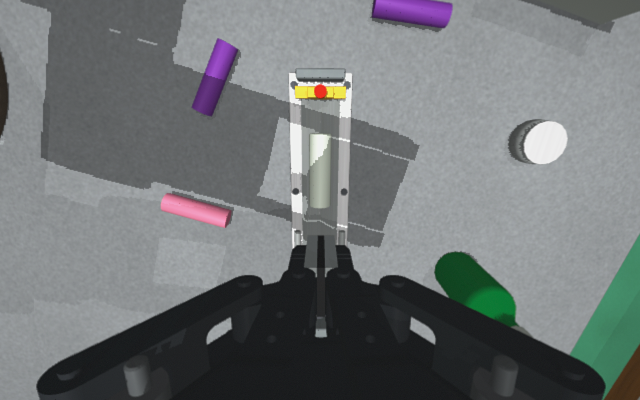

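The wrist view shows the rod from (319,135) to (319,207), the red button at (320,91), and the rails at columns 290–352. The fixture is nearly aligned with the tool. The jaw is hidden behind the fingers.

Run:
```python
from h import *
im=load('wrist');save(im,'w1c.png',(270,60,370,250),3.1)
R=Ro.from_rotvec(im['s']['tool_rot']).as_matrix();p0=im['s']['tcp_pos']
D=lambda n,X:print(n,X.round(4),'tool',(R.T@(X-p0)).round(4))
D('far',atz(im,(319.5,134),.047));D('near',atz(im,(319.5,208),.052));D('btn',atz(im,(320.5,91),.078))
D('roddep',dep(im,(319,170)));D('stop',dep(im,(305,92)));D('bottle',dep(im,(455,270)))
for v in(90,130,180,220):
    D('L%d'%v,dep(im,(297,v)));D('R%d'%v,dep(im,(345,v)))
```

```text
far [0.5085 0.0526 0.047 ] tool [ 4.910e-02 -1.000e-04  1.923e-01]
near [ 0.5289 -0.0254  0.052 ] tool [-0.0315 -0.0002  0.1873]
btn [0.4992 0.0921 0.078 ] tool [0.0897 0.001  0.1613]
roddep [0.5173 0.0167 0.0572] tool [ 0.0122 -0.0006  0.1821]
stop [0.4837 0.0893 0.052 ] tool [ 0.0909 -0.0146  0.1873]
bottle [ 0.7092 -0.0622  0.0434] tool [-0.1132  0.1647  0.1959]
L90 [0.4754 0.0891 0.0516] tool [ 0.0929 -0.0227  0.1878]
R90 [0.5223 0.1015 0.0511] tool [0.0929 0.0259 0.1883]
L130 [0.4828 0.0492 0.0222] tool [ 0.0524 -0.0258  0.2171]
R130 [0.5357 0.0631 0.0225] tool [0.0523 0.0289 0.2168]
L180 [ 0.4964 -0.0072  0.0225] tool [-0.0056 -0.027   0.2168]
R180 [0.5517 0.0072 0.0217] tool [-0.0058  0.0302  0.2177]
L220 [ 0.5082 -0.0561  0.0223] tool [-0.0559 -0.0281  0.2171]
R220 [ 0.5654 -0.0409  0.0226] tool [-0.0558  0.0311  0.2167]
```

View pics/w1c.png

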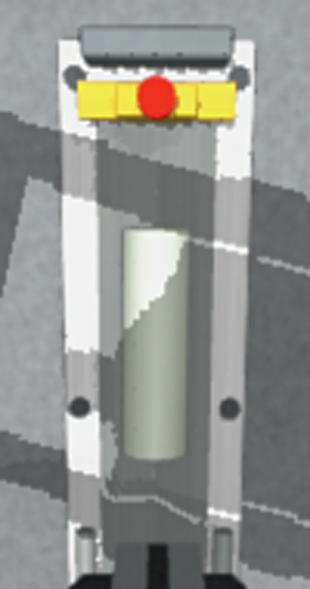

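Rod length measures 80.6 mm and its top 57 mm, both as given, and it lies within 0.2 mm of the tool's centre line. The jaw face is at about −0.086 in the tool frame, so the gap is about 54 mm. I'll lower the shut fingers into the middle of the gap, at tool x −0.059.

```bash
python3 -m creep '[-1,-0.5,0,0,0,0,0, -1,-0.5,0,0,0,0,0, -1,-0.475,0,0,0,0,0, -1,0,0,0.8,0,0,0, -1,0,0,0.8,0,0,0, -1,0,0,0.8,0,0,0, -1,0,0,0.7,0,0,0, -1,0,0,0.5,0,0,0, -1,0,0,0.4,0,0,0, -1,0,0,0.3,0,0,0, -1,0,0,0.2,0,0,0, -1,0,0,0.1,0,0,0, -1,0,0,0,0,0,0, -1,0,0,0,0,0,0]'
```

```text
time: 3.03
tcp_pos: [0.5368, -0.0544, 0.0556]
tool_rot: [1.922, 2.485, 0.0]
wrist_force: [-0.2, -0.1, 0.9]
finger_gap: -0.003
grasp_force: 0.0
```

```bash
python3 -m creep '[-1,0.06,0,0,0,0,0, -1,0.06,0,0,0,0,0, -1,0.06,0,0,0,0,0, -1,0.06,0,0,0,0,0, -1,0.06,0,0,0,0,0, -1,0.04,0,0,0,0,0, -1,0.04,0,0,0,0,0, -1,0.04,0,0,0,0,0, -1,0.04,0,0,0,0,0, -1,0.04,0,0,0,0,0, -1,0.04,0,0,0,0,0, -1,0.04,0,0,0,0,0, -1,0.04,0,0,0,0,0, -1,0.04,0,0,0,0,0, -1,0.04,0,0,0,0,0]'
python3 - <<'E'
from h import *
im=grab('wrist');save(im,'w2c.png',(270,40,370,250),2.8)
s=im['s'];R=Ro.from_rotvec(s['tool_rot']).as_matrix();print(s['tcp_pos'],R.T@s['wrist_force'])
E
```

```text
time: 4.28
tcp_pos: [0.5295, -0.0267, 0.0553]
tool_rot: [1.921, 2.486, 0.0]
wrist_force: [0.3, -0.8, -0.8]
finger_gap: 0.004
grasp_force: 0.6
[ 0.52945301 -0.02666261  0.05530137] [-0.88353556  0.12467775  0.81335379]
```

View pics/w2c.png

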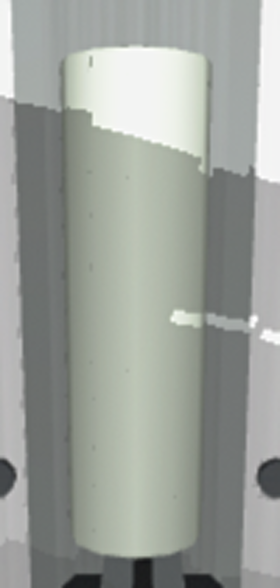

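The rod sits straight ahead of the fingertips, which are touching its near end (bottom of the crop). Next I'll creep forward and watch the force.

```bash
python3 -m creep '[-1,0.025,0,0,0,0,0, -1,0.025,0,0,0,0,0, -1,0.025,0,0,0,0,0, -1,0.025,0,0,0,0,0, -1,0.025,0,0,0,0,0, -1,0.025,0,0,0,0,0, -1,0.025,0,0,0,0,0, -1,0.025,0,0,0,0,0, -1,0.025,0,0,0,0,0, -1,0.025,0,0,0,0,0]'
python3 - <<'E'
from h import *
im=grab('wrist');s=im['s'];R=Ro.from_rotvec(s['tool_rot']).as_matrix();print(s['tcp_pos'],R.T@s['wrist_force'])
# depth profile along the centre column: world pts in tool frame
for v in range(2,240,10):
    X=R.T@(dep(im,(319,v))-s['tcp_pos']);print(v,X.round(4))
E
```

```text
time: 5.17
tcp_pos: [0.5269, -0.017, 0.0553]
tool_rot: [1.921, 2.486, 0.0]
wrist_force: [-0.1, -2.0, -0.0]
finger_gap: 0.004
grasp_force: 0.6
[ 0.52692453 -0.016988    0.05529262] [-1.89495379 -0.64629101  0.02106946]
2 [ 0.108   0.0004 -0.0042]
12 [0.1083 0.0003 0.0079]
22 [0.1081 0.0003 0.0207]
32 [0.1054 0.0002 0.0265]
42 [0.1011 0.0002 0.027 ]
52 [0.0965 0.0002 0.0264]
62 [ 0.0872  0.0003 -0.0022]
72 [ 0.0835  0.0003 -0.0018]
82 [ 0.0797  0.0003 -0.0018]
92 [ 0.0758  0.0003 -0.0017]
102 [ 0.0718  0.0003 -0.0017]
112 [ 0.0677  0.0003 -0.0017]
122 [ 0.0636  0.0002 -0.0017]
132 [ 0.0595  0.0002 -0.0019]
142 [ 0.0552  0.0002 -0.0016]
152 [ 0.0509  0.0002 -0.0017]
162 [ 0.0465  0.0002 -0.0017]
172 [ 0.0421  0.0002 -0.0022]
182 [ 0.0374  0.0002 -0.0018]
192 [ 0.0328  0.0002 -0.0017]
202 [ 0.0281  0.0002 -0.0019]
212 [ 0.0232  0.0002 -0.0016]
222 [ 0.0186  0.0001 -0.0025]
232 [ 0.0134  0.0001 -0.0019]
```

The stop face reads 108 mm ahead and the rod's far end is at about 91 mm, leaving about 17 mm.

```bash
python3 -m creep '[-1,0.025,0,0,0,0,0, -1,0.025,0,0,0,0,0, -1,0.025,0,0,0,0,0, -1,0.025,0,0,0,0,0, -1,0.025,0,0,0,0,0, -1,0.025,0,0,0,0,0, -1,0.025,0,0,0,0,0, -1,0.025,0,0,0,0,0, -1,0.025,0,0,0,0,0, -1,0.025,0,0,0,0,0, -1,0.025,0,0,0,0,0, -1,0.025,0,0,0,0,0, -1,0.01,0,0,0,0,0, -1,0.01,0,0,0,0,0]'
python3 - <<'E'
from h import *
im=grab('wrist');s=im['s'];R=Ro.from_rotvec(s['tool_rot']).as_matrix();print(s['tcp_pos'],R.T@s['wrist_force'])
for v in range(0,70,4):
    X=R.T@(dep(im,(319,v+1))-s['tcp_pos']);print(v,X.round(4))
E
```

```text
time: 6.38
tcp_pos: [0.5237, -0.0046, 0.0553]
tool_rot: [-1.921, -2.486, -0.0]
wrist_force: [1.0, -1.1, 0.4]
finger_gap: -0.004
grasp_force: 0.7
[ 0.52371714 -0.00462381  0.05529808] [-1.33256932  0.71557345 -0.36733238]
0 [ 0.1021  0.0004 -0.0233]
4 [ 0.1012  0.0004 -0.0225]
8 [ 0.0999  0.0004 -0.0229]
12 [ 0.0986  0.0004 -0.0231]
16 [ 0.0975  0.0004 -0.023 ]
20 [ 0.0964  0.0004 -0.0228]
24 [ 0.0951  0.0004 -0.0231]
28 [ 0.0944  0.0004 -0.0212]
32 [ 0.0944  0.0004 -0.016 ]
36 [ 0.095   0.0004 -0.0084]
40 [ 0.0953  0.0003 -0.0006]
44 [0.0953 0.0003 0.0062]
48 [0.0954 0.0003 0.0142]
52 [0.0962 0.0002 0.0269]
56 [ 0.0893  0.0003 -0.0013]
60 [ 0.0877  0.0003 -0.0017]
64 [ 0.0862  0.0003 -0.0019]
68 [ 0.0847  0.0003 -0.0015]
```

```bash
python3 -m creep '[-1,0.015,0,0,0,0,0, -1,0.015,0,0,0,0,0, -1,0.01,0,0,0,0,0, -1,0.01,0,0,0,0,0, -1,0.01,0,0,0,0,0]'; python3 -m creep '[-1,0.01,0,0,0,0,0, -1,0.01,0,0,0,0,0]'
```

```text
time: 6.85
tcp_pos: [0.5231, -0.0024, 0.0553]
tool_rot: [1.921, 2.486, 0.0]
wrist_force: [0.2, -2.1, 0.4]
finger_gap: 0.0
grasp_force: 0.7
time: 7.02
tcp_pos: [0.5229, -0.0016, 0.0553]
tool_rot: [-1.921, -2.486, 0.0]
wrist_force: [1.0, -1.5, -0.4]
finger_gap: -0.0
grasp_force: 0.7
```

```bash
python3 -m creep '[-1,0.01,0,0,0,0,0, -1,0.005,0,0,0,0,0]'
```

```text
time: 7.18
tcp_pos: [0.5228, -0.001, 0.0553]
tool_rot: [1.921, 2.486, 0.0]
wrist_force: [0.4, -1.9, -0.5]
finger_gap: 0.001
grasp_force: 0.7
```

```bash
python3 -m creep '[-1,0.008,0,0,0,0,0, -1,0.005,0,0,0,0,0]'
```

```text
time: 7.35
tcp_pos: [0.5226, -0.0005, 0.0553]
tool_rot: [1.921, 2.486, 0.0]
wrist_force: [0.9, -1.6, -0.5]
finger_gap: -0.001
grasp_force: 0.8
```

```bash
python3 -m creep '[-1,0.008,0,0,0,0,0, -1,0.005,0,0,0,0,0]'
```

```text
time: 7.52
tcp_pos: [0.5225, 0.0, 0.0553]
tool_rot: [-1.921, -2.486, -0.0]
wrist_force: [1.1, -2.1, -0.1]
finger_gap: -0.003
grasp_force: 0.8
```

```bash
python3 -m creep '[-1,0.008,0,0,0,0,0, -1,0.005,0,0,0,0,0]'
```

```text
time: 7.68
tcp_pos: [0.5224, 0.0005, 0.0553]
tool_rot: [1.921, 2.486, 0.0]
wrist_force: [1.7, -0.9, 0.0]
finger_gap: 0.001
grasp_force: 0.8
```

Run:
```python
from h import *
im=grab('wrist');s=im['s'];R=Ro.from_rotvec(s['tool_rot']).as_matrix();print(s['tcp_pos'],R.T@s['wrist_force'])
for v in range(24,70,2):
    X=R.T@(dep(im,(319,v+1))-s['tcp_pos']);print(v,X.round(4))
```

```text
[5.22366755e-01 5.17093763e-04 5.53044464e-02] [-1.28350033  1.47032622 -0.03926108]
24 [ 0.0952  0.0004 -0.0229]
26 [ 0.0945  0.0004 -0.023 ]
28 [ 0.0939  0.0004 -0.023 ]
30 [ 0.0934  0.0004 -0.0227]
32 [ 0.0928  0.0004 -0.0226]
34 [ 0.0923  0.0004 -0.0225]
36 [ 0.0917  0.0004 -0.0223]
38 [ 0.0911  0.0004 -0.0223]
40 [ 0.0904  0.0004 -0.0227]
42 [ 0.0896  0.0004 -0.0232]
44 [ 0.0892  0.0004 -0.0223]
46 [ 0.089   0.0004 -0.0203]
48 [ 0.0891  0.0004 -0.0169]
50 [ 0.0891  0.0004 -0.0136]
52 [ 0.0899  0.0003 -0.0059]
54 [ 0.09    0.0003 -0.0015]
56 [ 0.0892  0.0003 -0.0017]
58 [ 0.0885  0.0003 -0.0014]
60 [ 0.0877  0.0003 -0.0016]
62 [ 0.0869  0.0003 -0.0019]
64 [ 0.0862  0.0003 -0.0019]
66 [ 0.0854  0.0003 -0.0019]
68 [ 0.0847  0.0003 -0.0014]
```

```bash
python3 -m creep '[-1,0.008,0,0,0,0,0, -1,0,0,0,0,0,0]'
```

```text
time: 7.9
tcp_pos: [0.5223, 0.0008, 0.0553]
tool_rot: [-1.921, -2.486, 0.0]
wrist_force: [0.4, -0.2, -0.1]
finger_gap: -0.002
grasp_force: 0.7
```

```bash
python3 -m creep '[-1,0.006,0,0,0,0,0, -1,0,0,0,0,0,0]'
```

```text
time: 8.07
tcp_pos: [0.5223, 0.0009, 0.0553]
tool_rot: [1.921, 2.486, -0.0]
wrist_force: [1.2, -4.6, 0.3]
finger_gap: -0.002
grasp_force: 2.1
```

```bash
python3 -m creep '[-1,0.006,0,0,0,0,0, -1,0,0,0,0,0,0]'
```

```text
time: 8.23
tcp_pos: [0.5223, 0.0009, 0.0553]
tool_rot: [1.921, 2.485, -0.0]
wrist_force: [1.6, -7.4, 0.4]
finger_gap: 0.003
grasp_force: 3.6
```

The rod bears on the stop at about 7 N, after a rise over 0.2 mm, with the jaw untouched. Now I'll back off, lift, and go over to the blue piece.

```bash
python3 -m creep '[-1,0,0,0,0,0,0, -1,-0.1,0,0,0,0,0, -1,-0.2,0,0,0,0,0, -1,0,0,-0.5,0,0,0, -1,0,0,-0.8,0,0,0, -1,0,0,-0.8,0,0,0, -1,0,0,-0.8,0,0,0, 1,0,0,-0.8,0,0,0, 1,0,0,-0.8,0,0,0, 1,0.85,-0.14,0,0,0,0.3, 1,0.85,-0.14,0,0,0,0.3, 1,0.85,-0.14,0,0,0,0.3, 1,0.85,-0.14,0,0,0,0.3, 1,0.85,-0.14,0,0,0,0.3, 1,0.85,-0.14,0,0,0,0.3, 1,0.85,-0.14,0,0,0,0.3, 1,0.85,-0.14,0,0,0,0.3, 1,0.85,-0.14,0,0,0,0.3, 1,0,0,0,0,0,0, 1,0,0,0,0,0,0]'
python3 - <<'E'
from h import *
im=grab('wrist');save(im,'w3.png',(160,0,480,240),2.5)
s=im['s'];R=Ro.from_rotvec(s['tool_rot']).as_matrix();print(s['tcp_pos'],R.round(4))
E
```

```text
time: 9.9
tcp_pos: [0.4267, 0.2844, 0.2351]
tool_rot: [-2.174, -2.267, 0.0]
wrist_force: [-0.1, -0.4, 0.4]
finger_gap: 0.999
grasp_force: 0.0
[0.42673779 0.28438038 0.23514562] [[-4.180e-02  9.991e-01 -4.000e-04]
 [ 9.991e-01  4.180e-02 -1.000e-04]
 [-0.000e+00 -4.000e-04 -1.000e+00]]
```

View pics/w3.png

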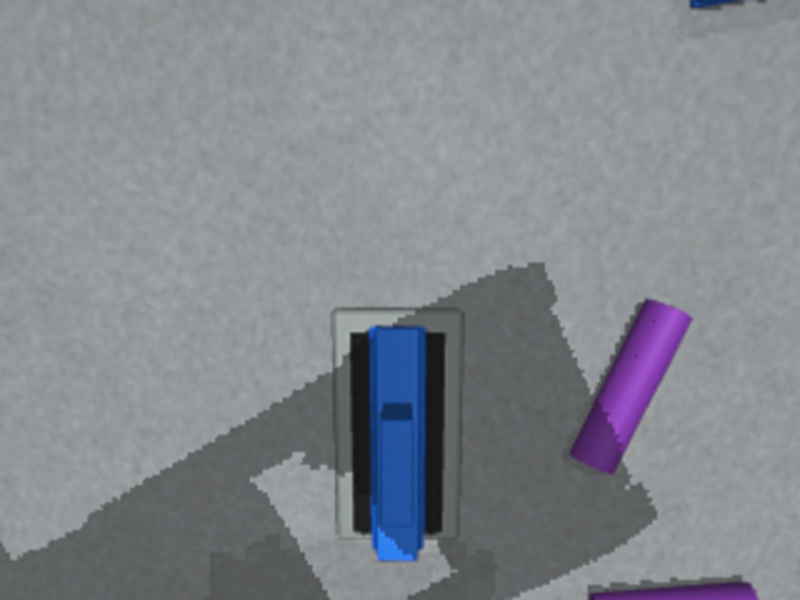

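The piece stands upright in its rest, columns 370–425 and rows 327–560 of the crop, tab top about rows 420–525. I'll measure it from depth.

Run:
```python
from h import *
im=load('wrist');s=im['s'];R=Ro.from_rotvec(s['tool_rot']).as_matrix()
rgb=im['pixels'].astype(int);m=(rgb[...,2]>rgb[...,0]+60)&(im['depth']>0);m[:100]=0
v,u=np.nonzero(m);k=(u>290)&(u<345);u,v=u[k],v[k]
Rc,c=ext(im)
X=np.array([c+Rc@(ray(im,(a,b))*im['depth'][b,a]) for a,b in zip(u,v)])
T=(X-s['tcp_pos'])@R
for lo,hi,n in((.098,.11,'tab'),(.054,.064,'body')):
    q=(X[:,2]>lo)&(X[:,2]<hi);t=T[q];r=cv2.minAreaRect(t[:,:2].astype(np.float32)*1000)
    print(n,q.sum(),t.min(0).round(4),t.max(0).round(4),np.median(X[q,2]).round(4),r,np.polyfit(t[:,0],t[:,1],1))
```

```text
tab 568 [-0.0167 -0.0067  0.1291] [0.0234 0.0044 0.1355] 0.1042 ((3.3538570404052734, -1.1656513214111328), (11.103513717651367, 40.05197525024414), 89.95159149169922) [ 0.00080992 -0.0010742 ]
body 953 [-0.0457 -0.0099  0.172 ] [0.0531 0.0081 0.1805] 0.0582 ((3.723346710205078, -0.8875160217285156), (98.80519104003906, 18.001461029052734), 0.21903084218502045) [-0.00321225 -0.0005086 ]
```

```bash
python3 -m creep '[1,0.09,-0.025,0,0,0,0, 1,0,0,0.7,0,0,0, 1,0,0,0.8,0,0,0, 1,0,0,0.8,0,0,0, 1,0,0,0.7,0,0,0, 1,0,0,0.5,0,0,0, 1,0,0,0.35,0,0,0, 1,0,0,0.22,0,0,0, 1,0,0,0,0,0,0, 0,0,0,0,0,0,0, -0.3,0,0,0,0,0,0, -1,0,0,0,0,0,0, -1,0,0,0,0,0,0, -1,0,0,0,0,0,0, -1,0,0,0,0,0,0, -1,0,0,0,0,0,0, -1,0,0,0,0,0,0]'
```

```text
time: 11.37
tcp_pos: [0.4253, 0.2867, 0.0728]
tool_rot: [-2.178, -2.264, 0.001]
wrist_force: [-6.0, 0.9, 8.2]
finger_gap: 0.133
grasp_force: 58.2
```

The tab is gripped: opening 11.3 mm, grip force 58 N. Now I'll lift, carry it over the fixture and turn back into line.

```bash
python3 -m creep '[-1,0,0,-0.2,0,0,0, -1,0,0,-0.6,0,0,0, -1,0,0,-0.7,0,0,0, -1,0,0,-0.7,0,0,0, -1,0,0,-0.55,0,0,0, -1,-0.813,0.15,0,0,0,-0.271, -1,-0.813,0.15,0,0,0,-0.271, -1,-0.813,0.15,0,0,0,-0.271, -1,-0.813,0.15,0,0,0,-0.271, -1,-0.813,0.15,0,0,0,-0.271, -1,-0.813,0.15,0,0,0,-0.271, -1,-0.813,0.15,0,0,0,-0.271, -1,-0.813,0.15,0,0,0,-0.271, -1,-0.813,0.15,0,0,0,-0.271, -1,-0.813,0.15,0,0,0,-0.271, -1,0,0,0,0,0,0, -1,0,0,0,0,0,0]'
python3 - <<'E'
from h import *
s=state();p=s['tcp_pos'];R=Ro.from_rotvec(s['tool_rot']).as_matrix()
fy=np.array([-.2554,.9668]);fx=np.array([.9668,.2554]);d=p[:2]-[.5223,.0009]
print(p,'along',d@fy,'lat',d@fx,'yaw err',np.degrees(np.arctan2(R[1,0],R[0,0]))-104.8,R[:,2],s['finger_gap'],s['wrist_force'])
im=grab('wrist');im2=grab('top');im3=grab('side')
a=cv2.resize(im['pixels'][0:260,220:420],None,fx=2,fy=2);b=cv2.resize(im3['pixels'][150:280,270:400],None,fx=4,fy=4)
save({'pixels':np.hstack([a,b[:520,:]])[:520,:800]},'c4.png')
E
```

```text
time: 12.78
tcp_pos: [0.5301, -0.0282, 0.1829]
tool_rot: [1.923, 2.483, 0.0]
wrist_force: [-0.6, 0.5, -0.9]
finger_gap: 0.133
grasp_force: 58.1
[ 0.53007614 -0.02820417  0.18290259] along -0.03012393839100465 lat 8.476683992896775e-05 yaw err -0.3053016895412526 [ 6.24108880e-04 -1.73034927e-04 -9.99999790e-01] 0.1329978704120458 [-0.57551351  0.50662725 -0.91781676]
```

View pics/c4.png

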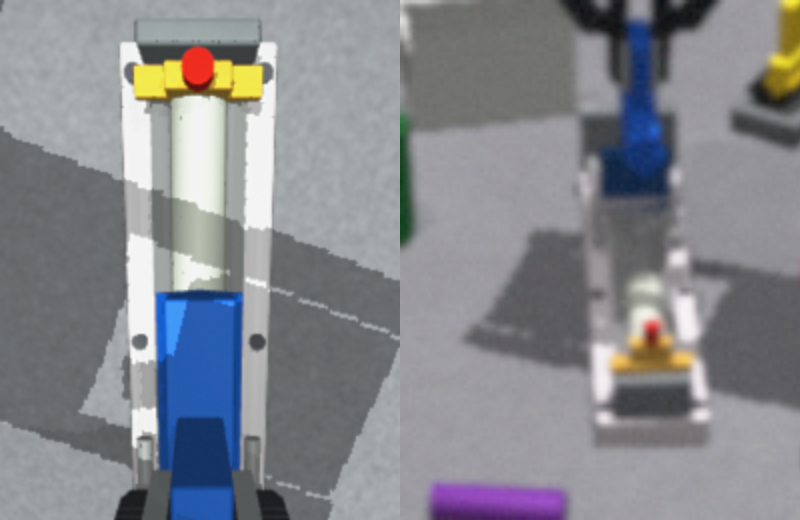

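The wrist view shows the piece in line with the groove and rod, and the rod against the yellow stop at crop (198,100). The side view shows the piece above the jaw and centred. I'll shift 4 mm forward for clearance to the jaw and lower until the piece is just above rod height.

```bash
python3 - <<'E'
from h import *
im=load('wrist');s=im['s'];R=Ro.from_rotvec(s['tool_rot']).as_matrix()
for v in range(130,170,2):
    print(v,(R.T@(dep(im,(320,v))-s['tcp_pos'])).round(4))
E
python3 -m creep '[-1,0.1,0,0,0,0,-0.065, -1,0,0,0.4,0,0,0, -1,0,0,0.5,0,0,0, -1,0,0,0.4,0,0,0, -1,0,0,0.3,0,0,0, -1,0,0,0.2,0,0,0, -1,0,0,0.1,0,0,0, -1,0,0,0,0,0,0]'
```

```text
130 [0.0556 0.0005 0.1265]
132 [0.054  0.0005 0.1262]
134 [0.0524 0.0005 0.1257]
136 [0.0507 0.0005 0.126 ]
138 [0.049  0.0005 0.126 ]
140 [0.0474 0.0005 0.1259]
142 [0.0457 0.0005 0.1261]
144 [0.044  0.0005 0.1258]
146 [0.0505 0.0006 0.0321]
148 [0.0505 0.0006 0.0208]
150 [0.0501 0.0006 0.015 ]
152 [0.0491 0.0006 0.015 ]
154 [0.0481 0.0006 0.0147]
156 [0.0472 0.0006 0.014 ]
158 [0.0462 0.0006 0.0141]
160 [0.0451 0.0006 0.0149]
162 [0.0441 0.0006 0.0149]
164 [0.0432 0.0006 0.0144]
166 [0.0422 0.0006 0.0143]
168 [0.0411 0.0006 0.0148]
time: 13.6
tcp_pos: [0.5281, -0.0221, 0.106]
tool_rot: [-1.912, -2.492, 0.001]
wrist_force: [-1.5, -0.1, -0.6]
finger_gap: 0.135
grasp_force: 58.1
```

```bash
python3 -m creep '[-1,-0.07,0,0,0,0,0, -1,-0.07,0,0,0,0,0, -1,-0.07,0,0,0,0,0, -1,-0.07,0,0,0,0,0, -1,-0.07,0,0,0,0,0, -1,-0.07,0,0,0,0,0, -1,-0.07,0,0,0,0,0, -1,-0.07,0,0,0,0,0, -1,0,0,0,0,0,0, -1,0,0,0,0,0,0]'
python3 - <<'E'
from h import *
im=grab('wrist');save(im,'w5.png',(220,0,420,260),2)
s=im['s'];p=s['tcp_pos'];R=Ro.from_rotvec(s['tool_rot']).as_matrix()
fy=np.array([-.2554,.9668]);fx=np.array([.9668,.2554]);d=p[:2]-[.5223,.0009]
print('along',d@fy,'lat',d@fx,R.T@s['wrist_force'])
for v in range(60,180,3): print(v,(R.T@(dep(im,(320,v))-p)).round(4))
E
```

```text
time: 14.43
tcp_pos: [0.5346, -0.0445, 0.107]
tool_rot: [1.914, 2.49, 0.001]
wrist_force: [0.4, 6.8, 3.0]
finger_gap: 0.133
grasp_force: 58.8
along -0.047031995462067135 lat 0.0003405536861599086 [ 6.45189193  2.10443038 -2.97284894]
60 [0.0971 0.0007 0.0504]
63 [0.0954 0.0007 0.05  ]
66 [0.0939 0.0007 0.05  ]
69 [0.0923 0.0007 0.0503]
72 [0.0907 0.0007 0.0501]
75 [0.0891 0.0007 0.0501]
78 [0.0875 0.0007 0.0497]
81 [0.086  0.0007 0.0507]
84 [0.0843 0.0007 0.0504]
87 [0.0826 0.0006 0.0502]
90 [0.081  0.0006 0.0502]
93 [0.0794 0.0006 0.0501]
96 [0.0777 0.0006 0.0502]
99 [0.076  0.0006 0.0498]
102 [0.0744 0.0006 0.0501]
105 [0.0727 0.0006 0.0501]
108 [0.071  0.0006 0.0498]
111 [0.0693 0.0006 0.0502]
114 [0.0676 0.0006 0.0502]
117 [0.0659 0.0006 0.0503]
120 [0.0642 0.0006 0.0501]
123 [0.0625 0.0006 0.0504]
126 [0.0607 0.0006 0.0498]
129 [0.059  0.0006 0.0496]
132 [0.0572 0.0006 0.0502]
135 [0.054  0.0006 0.0778]
138 [0.052  0.0006 0.0776]
141 [0.05   0.0006 0.0775]
144 [0.048  0.0006 0.0768]
147 [0.0505 0.0006 0.0257]
150 [0.0501 0.0006 0.0148]
153 [0.0487 0.0006 0.0143]
156 [0.0472 0.0006 0.014 ]
159 [0.0457 0.0006 0.0142]
162 [0.0442 0.0006 0.0142]
165 [0.0427 0.0006 0.0144]
168 [0.0411 0.0006 0.0148]
171 [0.0396 0.0006 0.0147]
174 [0.0382 0.0006 0.0142]
177 [0.0365 0.0006 0.0149]
```

View pics/w5.png

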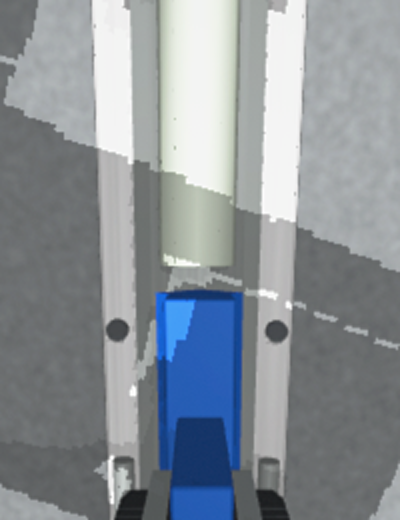

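The piece's front end is 6 mm clear of the rod, it is not tilted, and the jaw force is about 6.5 N. Next I'll lower it into the groove.

```bash
python3 -m creep '[-1,0,0,0.12,0,0,0, -1,0,0,0.12,0,0,0, -1,0,0,0.12,0,0,0, -1,0,0,0.12,0,0,0, -1,0,0,0.1,0,0,0, -1,0,0,0.08,0,0,0, -1,0,0,0.06,0,0,0, -1,0,0,0.04,0,0,0, -1,0,0,0.02,0,0,0, -1,0,0,0,0,0,0]'
```

```text
time: 15.32
tcp_pos: [0.5342, -0.0443, 0.0755]
tool_rot: [-1.914, -2.491, -0.0]
wrist_force: [-2.1, 6.0, 0.4]
finger_gap: 0.133
grasp_force: 58.4
```

```bash
python3 -m creep '[-1,0,0,0.025,0,0,0, -1,0,0,0.02,0,0,0, -1,0,0,0.01,0,0,0, -1,0,0,0,0,0,0]'
python3 - <<'E'
from h import *
im=grab('wrist');s=im['s'];p=s['tcp_pos'];R=Ro.from_rotvec(s['tool_rot']).as_matrix()
fy=np.array([-.2554,.9668]);fx=np.array([.9668,.2554]);d=p[:2]-[.5223,.0009]
print('along',d@fy,'lat',d@fx,R.T@s['wrist_force'])
for v in range(110,180,4): print(v,(dep(im,(320,v))).round(4),(R.T@(dep(im,(320,v))-p)).round(4))
E
```

```text
time: 15.65
tcp_pos: [0.5343, -0.0443, 0.0738]
tool_rot: [-1.914, -2.491, -0.001]
wrist_force: [-3.5, 6.8, 9.5]
finger_gap: 0.129
grasp_force: 59.6
along -0.046760494717074996 lat 3.6504034948341674e-05 [ 7.49392981 -1.57667994 -9.51172351]
110 [0.5171 0.0226 0.057 ] [0.069  0.0007 0.0168]
114 [0.5176 0.0208 0.0574] [0.0672 0.0007 0.0164]
118 [0.5181 0.019  0.0568] [0.0653 0.0007 0.0171]
122 [0.5186 0.0172 0.0571] [0.0634 0.0007 0.0167]
126 [0.5191 0.0153 0.057 ] [0.0615 0.0006 0.0168]
130 [0.5196 0.0135 0.0566] [0.0596 0.0006 0.0172]
134 [0.5201 0.0116 0.057 ] [0.0577 0.0006 0.0168]
138 [0.521  0.0081 0.0291] [0.054  0.0006 0.0447]
142 [0.5216 0.0058 0.0289] [0.0517 0.0006 0.0449]
146 [0.5219 0.0047 0.0415] [0.0505 0.0006 0.0323]
150 [0.522  0.0042 0.0588] [0.0501 0.0006 0.015 ]
154 [0.5225 0.0024 0.0592] [0.0481 0.0006 0.0146]
158 [5.23e-01 4.00e-04 5.89e-02] [0.0461 0.0006 0.0149]
162 [ 0.5235 -0.0015  0.0587] [0.0441 0.0006 0.0151]
166 [ 0.524  -0.0033  0.06  ] [0.0423 0.0006 0.0138]
170 [ 0.5245 -0.0053  0.0596] [0.0402 0.0006 0.0142]
174 [ 0.5251 -0.0074  0.0588] [0.038  0.0006 0.015 ]
178 [ 0.5256 -0.0092  0.0594] [0.0361 0.0006 0.0144]
```

The piece is seated, with 9.5 N of groove reaction. I'll slide it forward about 5 of the 6 mm, then let go so the jaw takes over gently.

```bash
python3 -m creep '[-1,0.03,0,0,0,0,0, -1,0.03,0,0,0,0,0, -1,0.03,0,0,0,0,0, -1,0.03,0,0,0,0,0, -1,0,0,0,0,0,0]'
python3 - <<'E'
from h import *
im=grab('wrist');s=im['s'];p=s['tcp_pos'];R=Ro.from_rotvec(s['tool_rot']).as_matrix()
print(R.T@s['wrist_force'])
for v in range(130,156,2): print(v,(R.T@(dep(im,(320,v))-p)).round(4))
E
```

```text
time: 16.12
tcp_pos: [0.5332, -0.0401, 0.0737]
tool_rot: [1.914, 2.491, 0.0]
wrist_force: [-3.3, 0.1, 5.5]
finger_gap: 0.135
grasp_force: 59.0
[ 0.91376996 -3.19980967 -5.45950829]
130 [0.0596 0.0006 0.0171]
132 [0.0586 0.0006 0.0171]
134 [0.0577 0.0006 0.0169]
136 [0.0567 0.0006 0.0169]
138 [0.0558 0.0006 0.0165]
140 [0.0548 0.0006 0.0162]
142 [0.0538 0.0006 0.017 ]
144 [0.0528 0.0006 0.0168]
146 [0.0509 0.0006 0.0277]
148 [0.0504 0.0006 0.0218]
150 [0.0499 0.0006 0.0161]
152 [0.0491 0.0006 0.0145]
154 [0.0482 0.0006 0.0144]
```

```bash
python3 -m creep '[-0.6,0,0,0,0,0,0, -0.4,0,0,0,0,0,0, -0.2,0,0,0,0,0,0, 0,0,0,0,0,0,0, 0,0,0,0,0,0,0, 0,0,0,0,0,0,0, 0,0,0,-0.2,0,0,0, 0,0,0,-0.5,0,0,0, 0,0,0,-0.8,0,0,0, 0,0,0,-0.8,0,0,0, 0,0,0,-0.8,0,0,0, 0,0,0,-0.8,0,0,0, 0,0,0,0,0,0,0, 0,0,0,0,0,0,0]'
python3 - <<'E'
from h import *
im=grab('wrist');i3=grab('side');s=im['s'];p=s['tcp_pos'];R=Ro.from_rotvec(s['tool_rot']).as_matrix()
a=cv2.resize(im['pixels'][0:260,220:420],None,fx=2,fy=2);b=cv2.resize(i3['pixels'][150:280,270:370],None,fx=4,fy=4)
save({'pixels':np.hstack([a,b])},'c6.png')
rgb=im['pixels'].astype(int);m=(rgb[...,2]>rgb[...,0]+60)&(im['depth']>0)
v,u=np.nonzero(m);k=(u>290)&(u<350)&(v<300);u,v=u[k],v[k];Rc,c=ext(im)
X=np.array([c+Rc@(ray(im,(x,y))*im['depth'][y,x]) for x,y in zip(u,v)])
F=np.array([[.9668,.2554],[-.2554,.9668]])
for lo,hi,n in((.098,.11,'tab'),(.053,.064,'body'),(.086,.096,'jaw')):
    q=(X[:,2]>lo)&(X[:,2]<hi);t=(X[q][:,:2]-[.5223,.0009])@F.T
    if q.sum()>10: print(n,q.sum(),t.min(0).round(4),t.max(0).round(4),np.median(X[q,2]).round(4),np.polyfit(t[:,1],t[:,0],1).round(4))
for v in range(20,180,6): print(v,((R.T@(dep(im,(320,v))-p))).round(4))
E
```

```text
time: 17.33
tcp_pos: [0.5341, -0.0398, 0.2315]
tool_rot: [1.911, 2.489, 0.003]
wrist_force: [-0.3, -0.6, -1.4]
finger_gap: 0.501
grasp_force: 0.0
tab 615 [-0.0054 -0.0597] [ 0.0065 -0.0201] 0.1051 [0.0091 0.0008]
body 976 [-0.0088 -0.0907] [0.0094 0.0094] 0.0591 [0.0082 0.0004]
jaw 448 [-0.0247 -0.1012] [ 0.0228 -0.0201] 0.0923 [-0.0019 -0.0005]
20 [0.1536 0.0006 0.1791]
26 [0.1416 0.0006 0.1531]
32 [0.1371 0.0006 0.1534]
38 [0.1324 0.0006 0.1535]
44 [0.1323 0.0006 0.1747]
50 [0.1272 0.0006 0.1748]
56 [0.1219 0.0006 0.1742]
62 [0.1168 0.0006 0.1746]
68 [0.1115 0.0006 0.1744]
74 [0.1061 0.0006 0.1742]
80 [0.1008 0.0006 0.1751]
86 [0.0954 0.0005 0.1751]
92 [0.0899 0.0005 0.1748]
98 [0.0843 0.0005 0.1743]
104 [0.0788 0.0005 0.1748]
110 [0.0731 0.0005 0.1751]
116 [0.0674 0.0005 0.1748]
122 [0.0617 0.0005 0.1748]
128 [0.0559 0.0005 0.1746]
134 [0.0501 0.0005 0.1722]
140 [0.0442 0.0005 0.1729]
146 [0.0382 0.0005 0.173 ]
152 [0.0322 0.0005 0.1726]
158 [0.0261 0.0004 0.1726]
164 [0.0222 0.0005 0.1573]
170 [0.0215 0.0005 0.1265]
176 [0.0162 0.0005 0.1264]
```

View pics/c6.png

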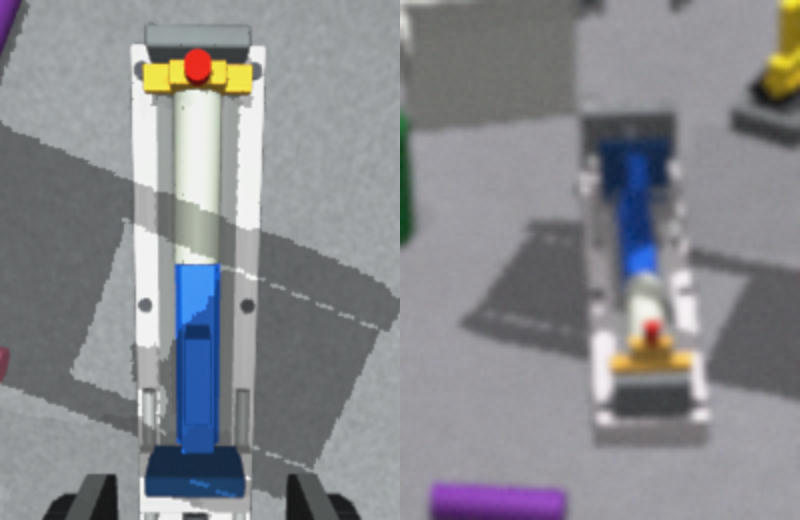

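The crop shows stop, rod, blue piece and jaw in one closed line. The tab is centred within 1 mm, skew is about 0.008 rad, tab height about 87 mm, and the jaw is held back about 9 mm. The gripper is clear.

```bash
python3 -c "
from plant import order
print(order.close_job())"
```

```text
the job is handed in; nothing more can be done
None
```

The rod bears against the brass stop and the long blue piece is seated in the groove, clamped by the sprung jaw. The job was handed in with the robot clear at about 17 s; no verdict was returned.

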